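# Show a wear-debris plate in the bench viewer

## Robot

A 6-joint arm with a two-finger parallel gripper is mounted at the origin on the work surface. World frame = base frame: x ahead of the robot, y to its left, z up, the work surface at z = 0. Lengths are in mm, angles in rad, forces in N, time in s.
With the tool pointing down it reaches from about 200 to 875 mm from the base axis. Payload 3.4 kg.
Tool frame: the origin (TCP) lies at the very end of the fingers, on their centre line; the grasp point (between the pads) lies 19 mm behind it; x points along the fingers, y is the direction in which the jaws open and shut, and the axes are right-handed (so a half turn about x gives the same grasp; the last joint's range is limited). The gripper opens to 94 mm and grips with 3 to 60 N. Pads are 16 mm wide; open, the fingers measure 119 mm over their backs; the gripper's body (75 mm by 177 mm) begins 78 mm behind the grasp point.
Start: joints at [-1.306, 0.276, 1.505, -0, 1.361, -0.121], TCP at [216.375, -532.773, 205.493] pointing down, gripper open.
Joint ranges: [-2.89, 2.89], [-0.75, 2.08], [0.22, 2.7], [-1.18, 4.32], [0.11, 2.71], [-2.7, 2.7]. Speed limits (rad/s): [2.57, 2.57, 3.14, 3.14, 3.14, 3.14].

## Interface

Orientations are given as a 3x3 rotation matrix whose columns are the frame's x, y, z axes.
In Python, from station import env, eyes, look_for gives the robot as it stands.
- The arm moves only by the tool carry_out, never from a script. Its argument "commands" is a list of rows, each an object of numbers: "claw": the finger opening in mm, from 0 to 94; "x", "y", "z": the shift along the world's x, y, z in mm; "spin": the turn about the world's z in rad. A call has exactly 10 rows; each row is the pose to reach, as a shift and turn from the pose commanded when the call began; what a row does not reach only later rows make up. A row lasts 1/10 s, in which the tool goes at most 50 mm and 8.59 degrees, less where a joint would pass 70% of its speed; a pose out of reach is approached as far as the arm can. A call with a gripper value outside its range is refused whole. The fingers move at their own pace and stop on an object; "newtons" is the grip in N (left out, the last holds). Time passes only in rows, so rows that repeat a pose let the fingers close, or fill a call up. It gives the time, the measured TCP pose, the force and the opening at its end, in the units of the state.
- env.read_state(): the state, without advancing time (a new reading comes with each control period).
- eyes.camera(name): name is "scene" or "top" or "wrist"; returns a dict with "image" (400x640x3 uint8, blue, green, red), "mtx" (3x3 intrinsics, pixels), "R" (3x3) and "t" (3): a world point X has camera coordinates R X + t. Camera axes: x right, y down, z forward; pixel columns grow to the right and rows downward; lengths in mm; the calibration is good to about 2 mm. A picture is of the moment at which its call begins. There is no depth.
- env.close_job(): hands the job in, once; it reports no verdict.
Trained networks look in the newest picture that a camera, given by its name, has taken for a name from the list of things; names that differ only in an ending like _2 or _b are one class to them, and where a whole thing is asked for, a point or a joint stands for the part that bears it (a point fixed in the world has none). Each returns a list of dicts, best first, with "score" (0 to 1); they miss things now and then, are a little off and sometimes report something else, mostly with a low value. They report only what shows in the picture. A call takes as long as a camera call.
- look_for(query, camera): "uv" ([column, row] in pixels, amid what is visible of it).
The state is a dict: "t": time; "joints": joint angles; "joint_vel": joint speeds; "effort": joint torques, N m; "ee_pos": TCP position; "orientation": TCP orientation; "contact_force": force on the tool from outside, world axes, zero at the start; "wrist_torque": the same for the moment, N m; "opening": finger opening in mm.
Only numpy, scipy, OpenCV 4.12 (cv2) and the standard library are available. Lean on these libraries where they do the work, as an engineer would, in place of code of your own. Each camera call takes 0.05 s, during which the arm holds its last target.

## Task

Two glass sample plates lie on round stands; take the one that lies label side up (pale bands showing), find its frosted label end by the small notch in one corner, and lift it off its stand. Slide the frosted end, label still up, into the slot of the green viewer until it is home, and finish while still gripping the plate there so that it can be read. Leave the other plate and everything else on the bench where it is.

Things in the scene. Friction and masses are not known exactly. Their poses are not given: they have to be found in the camera images.
- plate: plate to present, label side up: dark blue-grey slab 120 mm long (x), 44 wide (y), 6 thick, 60 g. Origin: centre of underside; z up out of the label side. On top a cool-white frosted band 30 long at the +x (label) end and a cream strip 30 long at the -x end. A 9 x 9 mm notch in the +x, -y corner marks the frosted end. Rests loose on a round stand, centred within 3 mm, at any yaw
- frosted_tip (a point): middle of the plate's frosted end face: 60 mm along +x from the plate's centre, at half thickness; same axes as the plate
- viewer_mouth (a point): centre of the slot mouth of the fixed green viewer, 73 mm above the bench. x points level into the slot, z up. Slot 50 wide (48 at the mouth), 10 high (floor 68, roof 78 above bench), 50 deep to a solid stop; roof a clear window 4 thick. Sheet-steel lead-ins reach 19 out from the mouth, opening to 67 wide, 23 high, top edge 87 above bench. Viewer 100 wide, 110 deep behind the mouth, rear hood 116 high
- stand_a: fixed round stand: (mm) foot 68 across and 6 high, stem 26 across, cork top 36 across whose upper face is 36 above the bench; origin at the centre of the foot's underside. It carries the plate to present; the two stands change places at random
- stand_b: an identical fixed stand, which carries the spare plate
- spare: the other sample plate, same size, lying label side down (plain dark upper face, no bands visible, notch mirrored); origin at the centre of its underside. Leave alone
- carton: teal carton 75 x 55 x 50 mm, loose; leave alone
- bearing: steel bearing ring 62 across mm, 18 high, lying flat, loose; leave alone
- jar: amber jar 60 across mm, 75 high, loose; leave alone
- tin: aluminium tin 70 x 120 x 40 mm, loose; leave alone
- driver: screwdriver lying on the bench; leave alone
- socket: steel socket 28 across mm, 38 high, standing; leave alone

How it is judged (in metres and radians):
On the way:
1. the plate is held by the fingers, lifted clear of its stand (contact force between the fingers and plate above 1 N and height (world z) of plate above 0.046 m and contact force between plate and stand_a below 0.05 N), for 0.1 s.
At the end, for the whole second after the job is handed in: Frosted tip 35 to 54 mm inside the mouth (stop at 50) and within 7 mm of the slot centre line in height and sideways; label up and in line with the slot within 0.15 rad; at rest; fingers grip the plate with over 1 N; all bystanders within 30 mm of their starts (contact force between the fingers and plate above 1 N and x of frosted_tip in the frame of viewer_mouth between 0.035 and 0.054 m and y of frosted_tip in the frame of viewer_mouth between -0.007 and 0.007 m and z of frosted_tip in the frame of viewer_mouth between -0.007 and 0.007 m and angle between plate's own z axis and vertical below 0.15 rad and angle between the x axis of plate and the x axis of viewer_mouth, either way round below 0.15 rad and linear speed of plate below 0.02 m/s and distance of each of spare, carton, bearing, jar, tin, driver, socket from where it was at the start of the episode below 0.03 m); the arm keeps its last pose, push and grip.
It fails at once if the spare plate or another bystander is moved by more than 30 mm (distance of any of spare, carton, bearing, jar, tin, driver, socket from where it was at the start of the episode above 0.03 m).
It also fails if it takes over 48 s, if anything falls off the work surface, if the arm or the gripper's body presses on something with over 40 N, if the wrist force passes 120 N, or if a joint passes its speed limit or range.

## Working session

There is one attempt and no reset: what is moved stays moved. The work goes in short steps, Python scripts to look and compute and a tool call to move; the robot and the scene stay as the last step left them, time stands still between calls to the robot, and variables do not carry over. Pictures are saved under pics/ and viewed, and the job is handed in when it is done.

Besides the shell and the picture viewer there is one more tool, called as name([rows], argument=value, ...), one row to a line, values as JSON. carry_out: Moves the arm, as the interface text tells. Its arguments: {"type":"object","properties":{"commands":{"type":"array"},"newtons":{"type":"number"}},"required":["commands"]}

```bash
ls; mkdir -p pics
cat > h.py <<'E'
import numpy as np, cv2, json
from station import env, eyes, look_for
def snap(n,f):
    c=eyes.camera(n); cv2.imwrite(f'pics/{f}.png',c['image']); np.savez(f'pics/{f}.npz',**{k:np.array(c[k]) for k in('mtx','R','t','image')}); return c
def toplane(c,uv,z):
    K,R,t=[np.array(c[k],float) for k in('mtx','R','t')]
    d=R.T@np.linalg.inv(K)@np.array([uv[0],uv[1],1.]); o=-R.T@t.ravel()
    return o+d*(z-o[2])/d[2]
def proj(c,X):
    K,R,t=[np.array(c[k],float) for k in('mtx','R','t')]
    p=K@(R@np.array(X,float)+t.ravel()); return p[:2]/p[2]
E
python3 - <<'E'
from h import *
for n in('top','scene'):
    c=snap(n,n+'0')
    o=-np.array(c['R']).T@np.array(c['t']).ravel(); print(n,o)
    for q,z in(('plate',42),('spare',42),('viewer_mouth',73),('stand_a',20),('carton',50),('jar',75),('tin',40),('bearing',18),('driver',10),('socket',38)):
        for r in look_for(q,n)[:3]: print(q,round(r['score'],2),np.round(r['uv']),np.round(toplane(c,r['uv'],z)))
s=env.read_state();print(s['t'],s['ee_pos'],s['orientation'],s['opening'])
E
```

```text
pics
top [ 336.28994363   -4.41461889 1298.54070436]
plate 0.9 [336. 212.] [479. -83.  42.]
spare 0.91 [399. 218.] [ 462. -297.   42.]
viewer_mouth 0.76 [260. 143.] [707. 178.  73.]
stand_a 0.44 [398. 224.] [ 445. -297.   20.]
carton 0.73 [309. 149.] [695.  12.  50.]
jar 0.55 [211. 245.] [361. 324.  75.]
tin 0.7 [386. 152.] [ 693. -257.   40.]
bearing 0.72 [341. 154.] [ 689. -102.   18.]
driver 0.7 [192. 223.] [438. 411.  10.]
socket 0.58 [387. 149.] [ 704. -259.   38.]
socket 0.55 [398. 217.] [ 468. -296.   38.]
scene [ 967.06613647 -819.31446401  700.09077448]
plate 0.59 [291. 218.] [466. -79.  42.]
spare 0.88 [241. 265.] [ 466. -312.   42.]
viewer_mouth 0.91 [400. 196.] [715. 156.  73.]
viewer_mouth 0.48 [152. 300.] [ 394. -516.   73.]
stand_a 0.7 [291. 231.] [ 483. -107.   20.]
stand_a 0.68 [243. 276.] [ 480. -321.   20.]
carton 0.93 [378. 232.] [714. -17.  50.]
carton 0.23 [328. 159.] [384. 301.  50.]
jar 0.86 [327. 158.] [400. 262.  75.]
tin 0.83 [339. 294.] [ 721. -267.   40.]
bearing 0.84 [355. 258.] [ 693. -116.   18.]
driver 0.76 [354. 159.] [438. 426.  10.]
socket 0.66 [151. 298.] [ 356. -496.   38.]
1.1 [ 216.34474492 -532.7849349   205.50805867] [[ 1.64434394e-06  3.76248263e-01 -9.26518885e-01]
 [-1.34928310e-04 -9.26518877e-01 -3.76248259e-01]
 [-9.99999991e-01  1.25632309e-04  4.92430267e-05]] 93.91948706576517
```

Run:
```python
import cv2
im=cv2.imread('pics/top0.png')
cv2.imwrite('pics/top0c.png',cv2.resize(im[90:300,170:450],None,fx=2.85,fy=2.85,interpolation=cv2.INTER_CUBIC))
cv2.imwrite('pics/top0p.png',cv2.resize(im[185:240,305:425],None,fx=6.6,fy=6.6,interpolation=cv2.INTER_CUBIC))
cv2.imwrite('pics/top0v.png',cv2.resize(im[100:185,220:330],None,fx=6.6,fy=6.6,interpolation=cv2.INTER_CUBIC))
```

```text
(no output)
```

View pics/top0c.png

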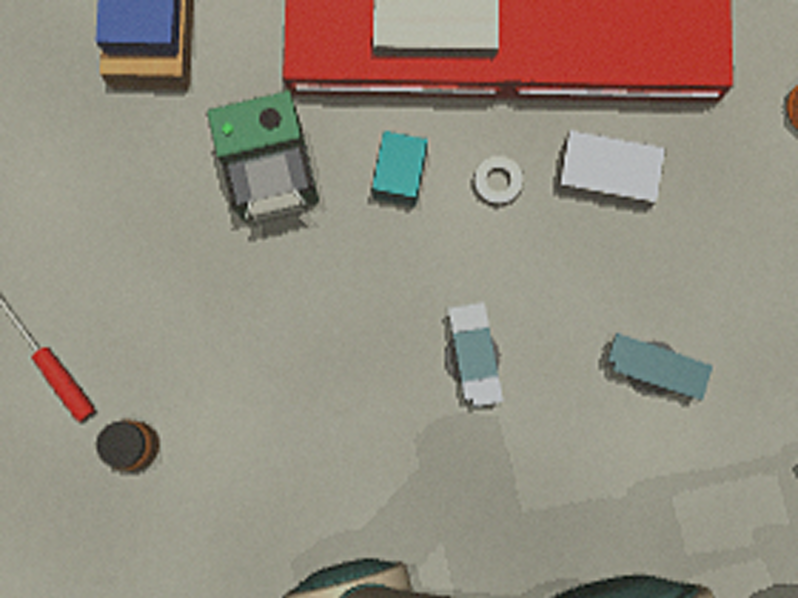

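View pics/top0p.png

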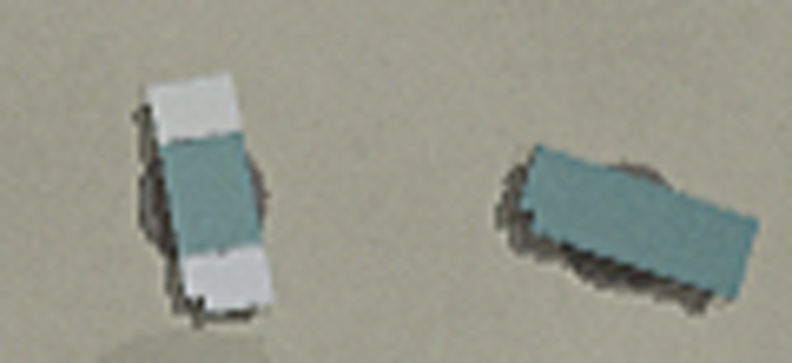

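View pics/top0v.png

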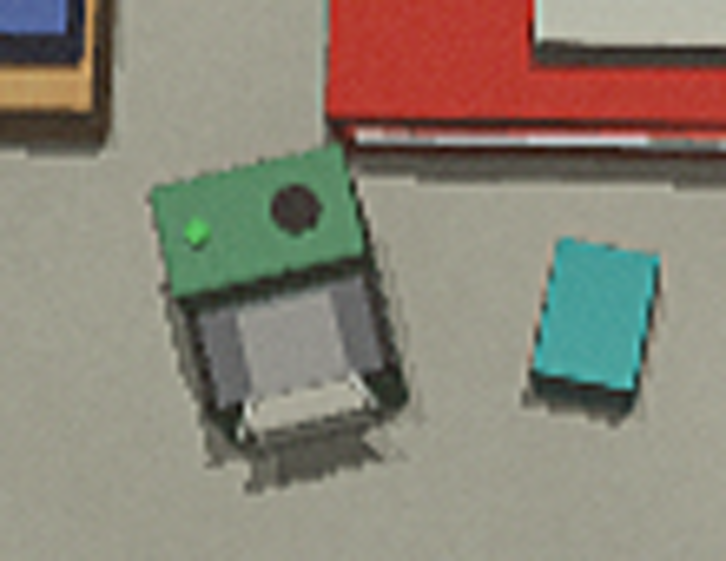

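View pics/scene0.png

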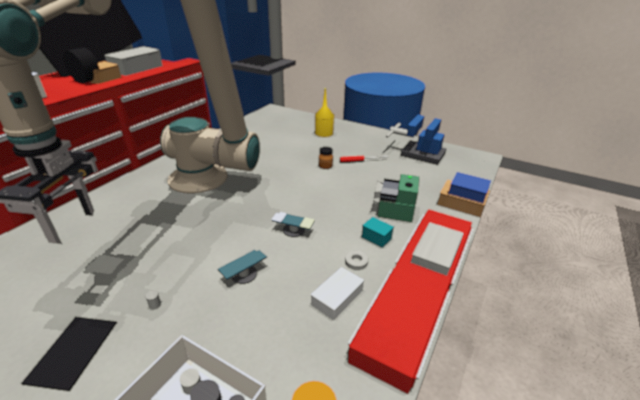

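The top view shows the banded plate at (336,212). The notch is at the lower left of its near end (crop (200,300)), so the frosted end points toward the robot. The viewer is at (262,135), with its mouth facing the robot. Next I'll measure the yaws and positions.

Run:
```python
from h import *
c=dict(np.load('pics/top0.npz')); im=c['image']
hsv=cv2.cvtColor(im,cv2.COLOR_BGR2HSV)
# plate: manual corners in top0p crop (scale 6.6, offset 305,185)
f=lambda p:((p[0]+.5)/6.6-.5+305,(p[1]+.5)/6.6-.5+185)
P=[toplane(c,f(p),42) for p in((147,88),(231,73),(273,303),(190,290))]
for p in P: print(np.round(p,1))
print('sides',[round(np.linalg.norm(P[i]-P[(i+1)%4])) for i in range(4)])
far=(P[0]+P[1])/2
d=(P[2]-P[1]); print('yaw tip',np.degrees(np.arctan2(d[1],d[0])))
u=d/np.linalg.norm(d); print('centre',far+60*u)
g=lambda p:((p[0]+.5)/6.6-.5+220,(p[1]+.5)/6.6-.5+100)
H=[toplane(c,g(p),116) for p in((152,187),(336,146),(367,258),(175,298))]
for p in H: print('hood',np.round(p,1))
d=H[1]-H[0];print(np.linalg.norm(d[:2]),'into yaw',np.degrees(np.arctan2(d[1],d[0]))+90)
d=H[2]-H[3];print(np.linalg.norm(d[:2]),'into yaw',np.degrees(np.arctan2(d[1],d[0]))+90)
bk=(H[0]+H[1])/2
for yaw in (12,13,14):
  v=np.array([np.cos(np.radians(yaw)),np.sin(np.radians(yaw)),0]);print(yaw,'mouth',bk-110*v)
L=[toplane(c,g(p),87) for p in((243,437),(378,405))]; print('leadin',L, np.linalg.norm(L[0]-L[1]),(L[0]+L[1])/2)
```

```text
[528.  -52.1  42. ]
[536.5 -95.4  42. ]
[ 418.4 -117.5   42. ]
[424.3 -75.2  42. ]
sides [44, 120, 43, 106]
yaw tip -169.40235796470915
centre [473.28316933 -84.79680678  42.        ]
hood [744.6 230.2 116. ]
hood [767.7 139.4 116. ]
hood [710.  122.1 116. ]
hood [687.7 216.3 116. ]
93.66507749336203 into yaw 14.250056333719826
96.78439563190753 into yaw 13.30269616531237
12 mouth [648.55031894 161.92756257 116.        ]
13 mouth [648.96584789 160.05323258 116.        ]
14 mouth [649.41402513 158.18644004 116.        ]
leadin [array([624.83894567, 184.46608174,  87.        ]), array([642.57107677, 117.22578591,  87.        ])] 69.53909589112665 [633.70501122 150.84593382  87.        ]
```

carry_out([
  {"x": 26, "y": 40, "z": 0, "spin": -0.02, "claw": 80},
  {"x": 52, "y": 80, "z": 0, "spin": -0.04, "claw": 80},
  {"x": 78, "y": 120, "z": 0, "spin": -0.06, "claw": 80},
  {"x": 104, "y": 160, "z": 0, "spin": -0.08, "claw": 80},
  {"x": 130, "y": 200, "z": 0, "spin": -0.1, "claw": 80},
  {"x": 156, "y": 240, "z": 0, "spin": -0.12, "claw": 80},
  {"x": 182, "y": 280, "z": 0, "spin": -0.14, "claw": 80},
  {"x": 208, "y": 320, "z": 0, "spin": -0.16, "claw": 80},
  {"x": 232, "y": 360, "z": 0, "spin": -0.18, "claw": 80},
  {"x": 250, "y": 395, "z": 0, "spin": -0.2, "claw": 80},
], newtons=30)

```text
t: 2.1
ee_pos: [467.6, -135.7, 205.7]
orientation: [[0.001, 0.185, -0.983], [-0.0, -0.983, -0.185], [-1.0, 0.0, -0.001]]
contact_force: [0.5, -0.2, -0.1]
opening: 80.1
```

carry_out([
  {"x": 20, "y": 30, "z": 0, "spin": 0, "claw": 80},
  {"x": 39, "y": 59, "z": 0, "spin": 0, "claw": 80},
  {"x": 39, "y": 59, "z": 0, "spin": 0, "claw": 80},
  {"x": 39, "y": 59, "z": 0, "spin": 0, "claw": 80},
  {"x": 39, "y": 59, "z": 0, "spin": 0, "claw": 80},
  {"x": 39, "y": 59, "z": 0, "spin": 0, "claw": 80},
  {"x": 39, "y": 59, "z": 0, "spin": 0, "claw": 80},
  {"x": 39, "y": 59, "z": 0, "spin": 0, "claw": 80},
  {"x": 39, "y": 59, "z": 0, "spin": 0, "claw": 80},
  {"x": 39, "y": 59, "z": 0, "spin": 0, "claw": 80},
])

```text
t: 3.1
ee_pos: [505.3, -79.0, 205.5]
orientation: [[0.0, 0.184, -0.983], [-0.0, -0.983, -0.184], [-1.0, 0.0, -0.0]]
contact_force: [-0.1, 1.0, 0.3]
opening: 79.7
```

Run:
```python
from h import *
c=snap('wrist','w1'); o=-c['R'].T@np.ravel(c['t']);print(o,c['R'])
s=env.read_state();print(s['t'],s['ee_pos'],s['orientation'],s['opening'],s['contact_force'])
```

```text
[571.71043247 -67.12830436 386.27425809] [[ 1.84444360e-01 -9.82842782e-01  5.86851229e-04]
 [-9.55636248e-01 -1.79199087e-01  2.33767082e-01]
 [-2.29651126e-01 -4.36778361e-02 -9.72292449e-01]]
3.15 [505.33047411 -78.92460865 205.51109323] [[ 4.07676818e-05  1.84424669e-01 -9.82846651e-01]
 [-8.81191893e-05 -9.82846648e-01 -1.84424672e-01]
 [-9.99999995e-01  9.41262165e-05 -2.38170271e-05]] 80.18284762693045 [ 0.50552525 -0.52159482  0.03241544]
```

View pics/w1.png

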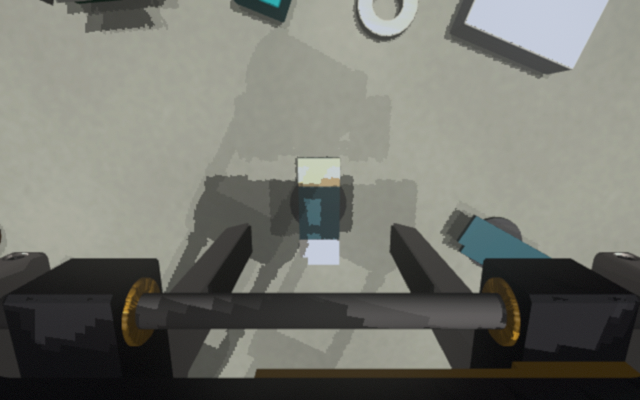

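The wrist view shows the plate square between the fingers. The cream end is at (318,160), and the frosted end is near the gripper with its notch at about (305,262). I'll measure it.

Run:
```python
from h import *
c=dict(np.load('pics/w1.npz')); im=c['image']
cv2.imwrite('pics/w1c.png',cv2.resize(im[150:275,285:355],None,fx=4.6,fy=4.6,interpolation=cv2.INTER_NEAREST))
for p in((297,157.5),(340,157.5),(340,265),(308,265),(299,240),(340,240)): print(p,np.round(toplane(c,p,42),1))
```

```text
(297, 157.5) [528.1 -50.4  42. ]
(340, 157.5) [536.4 -94.7  42. ]
(340, 265) [ 417.1 -118.8   42. ]
(308, 265) [410.4 -83.1  42. ]
(299, 240) [438.2 -68.   42. ]
(340, 240) [ 446.6 -112.8   42. ]
```

View pics/w1c.png

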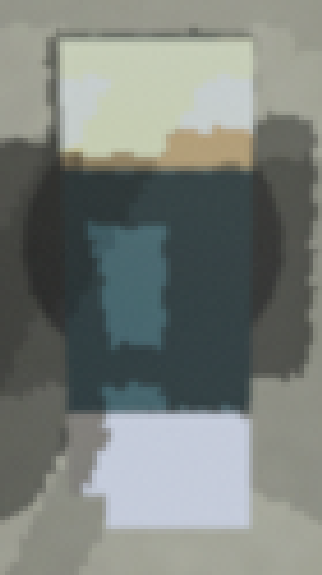

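carry_out([
  {"x": 0, "y": 1, "z": -40, "spin": 0.01, "claw": 80},
  {"x": 0, "y": 1, "z": -80, "spin": 0.01, "claw": 80},
  {"x": 0, "y": 1, "z": -120, "spin": 0.01, "claw": 80},
  {"x": 0, "y": 1, "z": -150, "spin": 0.01, "claw": 80},
  {"x": 0, "y": 1, "z": -170, "spin": 0.01, "claw": 80},
  {"x": 0, "y": 1, "z": -180, "spin": 0.01, "claw": 80},
  {"x": 0, "y": 1, "z": -185, "spin": 0.01, "claw": 80},
  {"x": 0, "y": 1, "z": -185, "spin": 0.01, "claw": 80},
  {"x": 0, "y": 1, "z": -185, "spin": 0.01, "claw": 60},
  {"x": 0, "y": 1, "z": -185, "spin": 0.01, "claw": 50},
])

```text
t: 4.15
ee_pos: [506.3, -78.0, 21.6]
orientation: [[0.002, 0.195, -0.981], [-0.001, -0.981, -0.195], [-1.0, 0.001, -0.002]]
contact_force: [-0.6, 0.3, -0.2]
opening: 67.3
```

carry_out([
  {"claw": 47},
  {"claw": 44},
  {"claw": 41},
  {"claw": 38},
  {"claw": 34},
  {"claw": 30},
  {"claw": 30},
  {"claw": 30},
  {"claw": 30},
  {"claw": 30},
], newtons=35)

```text
invalid input at $.commands[0]: expected keys claw, x, y, z, spin
```

Run:
```python
from h import *
c=snap('wrist','w2')
s=env.read_state();print(s['t'],s['ee_pos'],s['opening'],s['contact_force'],s['wrist_torque'])
```

```text
4.2 [506.16241327 -77.99296091  21.47334093] 63.560095227876396 [-0.84474237  0.99028483 -0.02973254] [0.03529962 0.02896523 0.02029882]
```

View pics/w2.png

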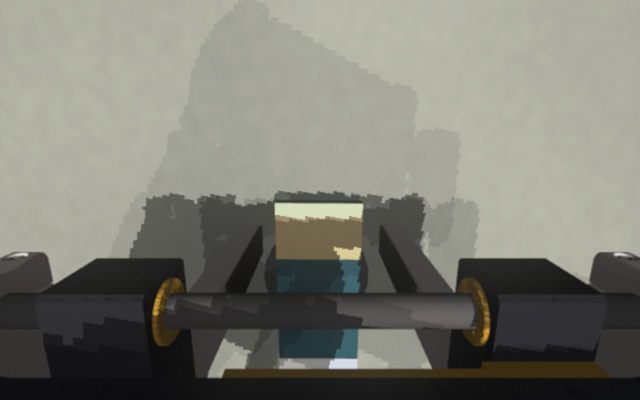

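The plate's cream end, at (319,230), is centred between the fingers at (250,260) and (392,260). I'll close the grip.

carry_out([
  {"x": 0, "y": 0, "z": 0, "spin": 0, "claw": 50},
  {"x": 0, "y": 0, "z": 0, "spin": 0, "claw": 47},
  {"x": 0, "y": 0, "z": 0, "spin": 0, "claw": 45},
  {"x": 0, "y": 0, "z": 0, "spin": 0, "claw": 43},
  {"x": 0, "y": 0, "z": 0, "spin": 0, "claw": 40},
  {"x": 0, "y": 0, "z": 0, "spin": 0, "claw": 36},
  {"x": 0, "y": 0, "z": 0, "spin": 0, "claw": 30},
  {"x": 0, "y": 0, "z": 0, "spin": 0, "claw": 30},
  {"x": 0, "y": 0, "z": 0, "spin": 0, "claw": 30},
  {"x": 0, "y": 0, "z": 0, "spin": 0, "claw": 30},
], newtons=40)

```text
t: 5.2
ee_pos: [505.5, -77.7, 20.5]
orientation: [[0.0, 0.195, -0.981], [-0.0, -0.981, -0.195], [-1.0, 0.0, -0.0]]
contact_force: [0.1, 1.5, 1.8]
opening: 43.6
```

carry_out([
  {"x": 0, "y": 0, "z": 2, "spin": 0, "claw": 30},
  {"x": 0, "y": 0, "z": 5, "spin": 0, "claw": 30},
  {"x": 0, "y": 0, "z": 10, "spin": 0, "claw": 30},
  {"x": 0, "y": 0, "z": 20, "spin": 0, "claw": 30},
  {"x": 0, "y": 0, "z": 35, "spin": 0, "claw": 30},
  {"x": 0, "y": 0, "z": 55, "spin": 0, "claw": 30},
  {"x": 0, "y": 0, "z": 80, "spin": 0, "claw": 30},
  {"x": 0, "y": 0, "z": 105, "spin": 0, "claw": 30},
  {"x": 0, "y": 0, "z": 120, "spin": 0, "claw": 30},
  {"x": 0, "y": 0, "z": 120, "spin": 0, "claw": 30},
])

```text
t: 6.2
ee_pos: [507.2, -78.3, 143.5]
orientation: [[0.006, 0.195, -0.981], [-0.002, -0.981, -0.195], [-1.0, 0.003, -0.005]]
contact_force: [0.0, 0.3, -1.1]
opening: 43.1
```

Run:
```python
from h import *
c=snap('wrist','w3');c=snap('scene','s3')
cv2.imwrite('pics/s3c.png',cv2.resize(c['image'][150:300,200:420],None,fx=3.6,fy=3.6,interpolation=cv2.INTER_CUBIC))
s=env.read_state();print(s['t'],s['ee_pos'],s['opening'],s['contact_force'],s['wrist_torque'],s['joints'])
```

```text
6.3 [505.24130814 -77.72775365 140.74212116] 43.31814469310184 [-0.37453131 -0.13989171 -0.69849622] [ 0.0093721  -0.03117305 -0.00809374] [-2.88753840e-01  2.26944774e-01  1.74291935e+00 -1.06629029e-04
  1.17113521e+00  1.08628309e+00]
```

View pics/w3.png

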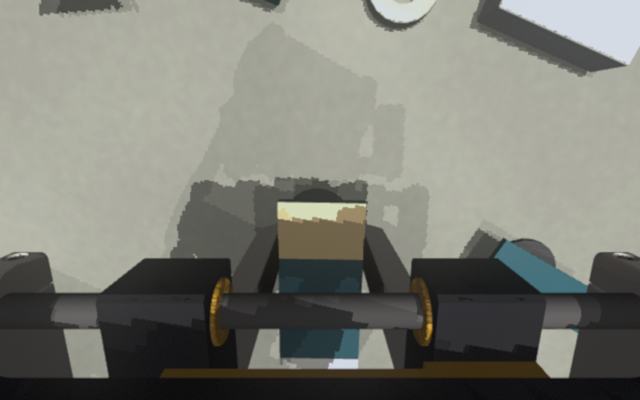

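View pics/s3c.png

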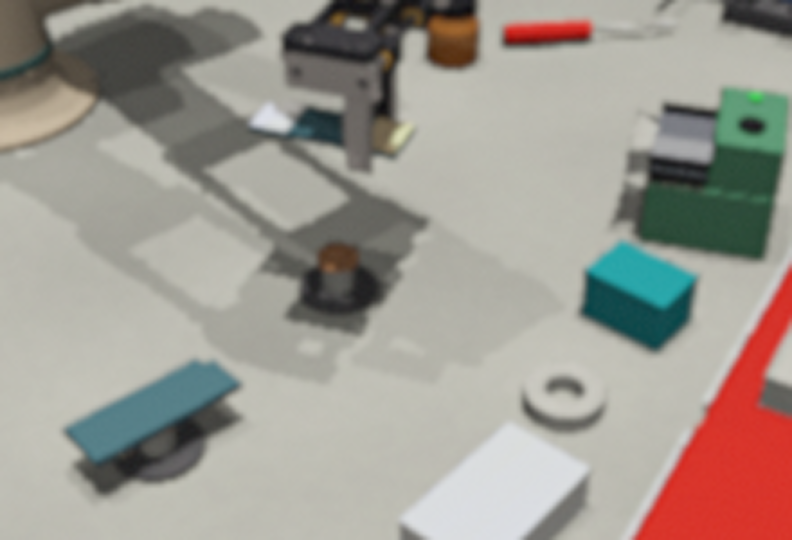

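The plate is held, level and clear of the stand; the spare is untouched. Next is a half turn counter-clockwise and a shift to stand in front of the viewer.

carry_out([
  {"x": 0, "y": 8, "z": 0, "spin": 0.08, "claw": 30},
  {"x": 0, "y": 16, "z": 0, "spin": 0.18, "claw": 30},
  {"x": 0, "y": 24, "z": 0, "spin": 0.3, "claw": 30},
  {"x": 0, "y": 32, "z": 0, "spin": 0.42, "claw": 30},
  {"x": 0, "y": 40, "z": 0, "spin": 0.54, "claw": 30},
  {"x": 0, "y": 48, "z": 0, "spin": 0.66, "claw": 30},
  {"x": 0, "y": 56, "z": 0, "spin": 0.78, "claw": 30},
  {"x": 0, "y": 64, "z": 0, "spin": 0.9, "claw": 30},
  {"x": 0, "y": 72, "z": 0, "spin": 1.02, "claw": 30},
  {"x": 0, "y": 80, "z": 0, "spin": 1.14, "claw": 30},
])

```text
t: 7.3
ee_pos: [504.2, 2.7, 139.1]
orientation: [[-0.003, 0.974, -0.228], [0.0, -0.228, -0.974], [-1.0, -0.003, 0.0]]
contact_force: [0.8, 0.4, -0.9]
opening: 43.6
```

carry_out([
  {"x": 0, "y": 8, "z": 0, "spin": 0.12, "claw": 30},
  {"x": 0, "y": 16, "z": 0, "spin": 0.24, "claw": 30},
  {"x": 0, "y": 24, "z": 0, "spin": 0.36, "claw": 30},
  {"x": 0, "y": 32, "z": 0, "spin": 0.48, "claw": 30},
  {"x": 0, "y": 40, "z": 0, "spin": 0.6, "claw": 30},
  {"x": 0, "y": 48, "z": 0, "spin": 0.72, "claw": 30},
  {"x": 0, "y": 56, "z": 0, "spin": 0.84, "claw": 30},
  {"x": 0, "y": 64, "z": 0, "spin": 0.96, "claw": 30},
  {"x": 0, "y": 72, "z": 0, "spin": 1.08, "claw": 30},
  {"x": 0, "y": 80, "z": 0, "spin": 1.2, "claw": 30},
])

```text
t: 8.3
ee_pos: [504.2, 82.5, 139.0]
orientation: [[-0.003, 0.565, 0.825], [-0.0, 0.825, -0.565], [-1.0, -0.002, -0.003]]
contact_force: [-0.4, -0.2, 0.2]
opening: 43.7
```

carry_out([
  {"x": 0, "y": 8, "z": 0, "spin": 0.12, "claw": 30},
  {"x": -1, "y": 16, "z": 0, "spin": 0.24, "claw": 30},
  {"x": -2, "y": 24, "z": 0, "spin": 0.36, "claw": 30},
  {"x": -3, "y": 32, "z": 0, "spin": 0.48, "claw": 30},
  {"x": -4, "y": 38, "z": 0, "spin": 0.6, "claw": 30},
  {"x": -4, "y": 38, "z": 0, "spin": 0.7, "claw": 30},
  {"x": -4, "y": 38, "z": 0, "spin": 0.78, "claw": 30},
  {"x": -4, "y": 38, "z": 0, "spin": 0.83, "claw": 30},
  {"x": -4, "y": 38, "z": 0, "spin": 0.846, "claw": 30},
  {"x": -4, "y": 38, "z": 0, "spin": 0.846, "claw": 30},
])

```text
t: 9.3
ee_pos: [500.7, 120.1, 139.6]
orientation: [[-0.002, -0.237, 0.971], [-0.0, 0.971, 0.237], [-1.0, 0.0, -0.002]]
contact_force: [0.0, 0.1, -0.3]
opening: 43.2
```

Run:
```python
from h import *
c=snap('wrist','w4');c=snap('top','t4')
cv2.imwrite('pics/t4c.png',cv2.resize(c['image'][100:250,230:390],None,fx=4,fy=4,interpolation=cv2.INTER_CUBIC))
s=env.read_state();print(s['t'],s['ee_pos'],s['orientation'],s['opening'],s['contact_force'],s['joints'])
```

```text
9.4 [501.00929122 120.15232693 139.97073468] [[-1.13337966e-03 -2.37156983e-01  9.71470679e-01]
 [-1.05832225e-05  9.71471306e-01  2.37157123e-01]
 [-9.99999358e-01  2.58507770e-04 -1.10355571e-03]] 43.1934111790017 [ 0.40545893 -0.69141846 -1.3394992 ] [ 1.00185030e-01  2.34367738e-01  1.73468176e+00  1.11505351e-04
  1.17367191e+00 -1.71009293e+00]
```

View pics/w4.png

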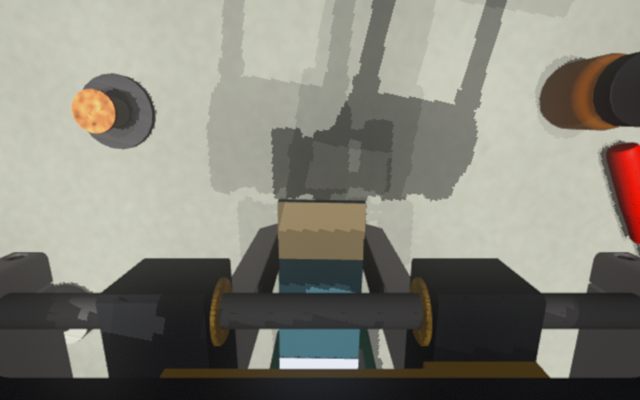

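View pics/t4c.png

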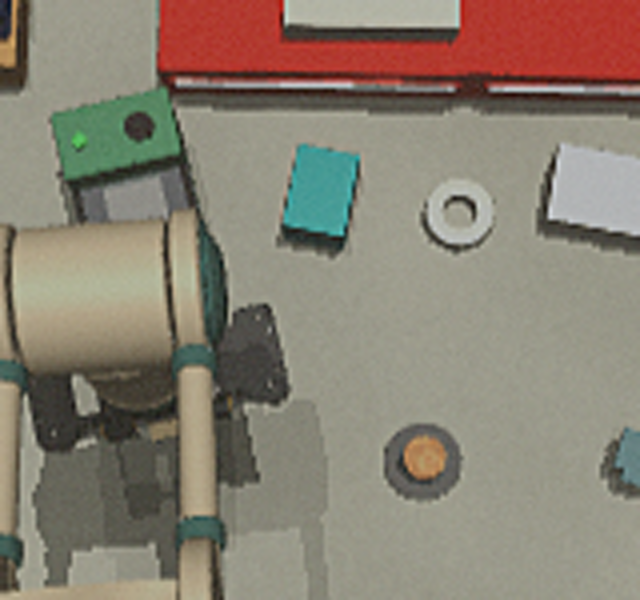

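The wrist view cannot see the viewer, and the top view of its mouth is blocked. I'll check the viewer pose by overlaying a model on the first pictures.

```bash
cat > ov.py <<'E'
from h import *
def seg(m,yaw):
    a=np.radians(yaw);X=np.array([np.cos(a),np.sin(a),0]);Y=np.array([-np.sin(a),np.cos(a),0]);Z=np.array([0,0,1.])
    w=lambda x,y,z:np.array([m[0],m[1],0])+x*X+y*Y+z*Z
    S=[]
    def loop(*p):
        for i in range(len(p)): S.append((w(*p[i]),w(*p[(i+1)%len(p)])))
    loop((0,-50,0),(0,50,0),(110,50,0),(110,-50,0))
    loop((-19,-33.5,87),(-19,33.5,87),(-19,33.5,64),(-19,-33.5,64))
    loop((0,-24,78),(0,24,78),(0,24,68),(0,-24,68))
    S.append((w(110,-50,116),w(110,50,116)));S.append((w(110,-50,0),w(110,-50,116)));S.append((w(110,50,0),w(110,50,116)))
    S.append((w(60,-50,116),w(110,-50,116)));S.append((w(60,50,116),w(110,50,116)))
    return S
def draw(f,m,yaw,box,fx,out):
    c=dict(np.load(f'pics/{f}.npz'));x0,y0,x1,y1=box
    im=cv2.resize(c['image'][y0:y1,x0:x1],None,fx=fx,fy=fx,interpolation=cv2.INTER_CUBIC)
    for a,b in seg(m,yaw):
        pa,pb=[((proj(c,p)-(x0,y0)+.5)*fx-.5).astype(int) for p in(a,b)]
        cv2.line(im,tuple(map(int,pa)),tuple(map(int,pb)),(0,255,255),1)
    cv2.imwrite(out,im)
E
python3 -c "
from ov import *
draw('scene0',(650,157),14,(360,160,440,235),9.5,'pics/ovs1.png')
draw('top0',(650,157),14,(225,105,310,180),9,'pics/ovt1.png')"
```

```text
(no output)
```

View pics/ovs1.png

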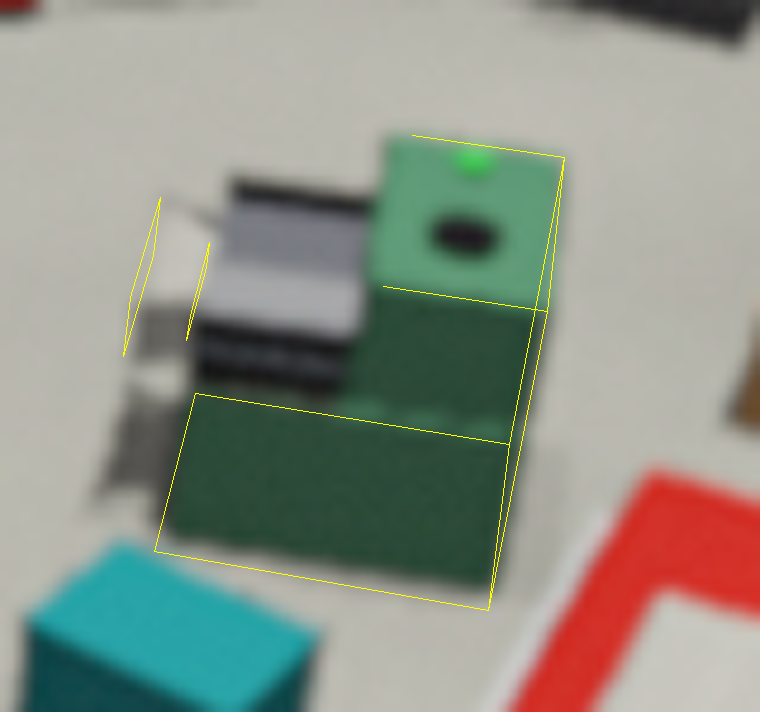

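View pics/ovt1.png

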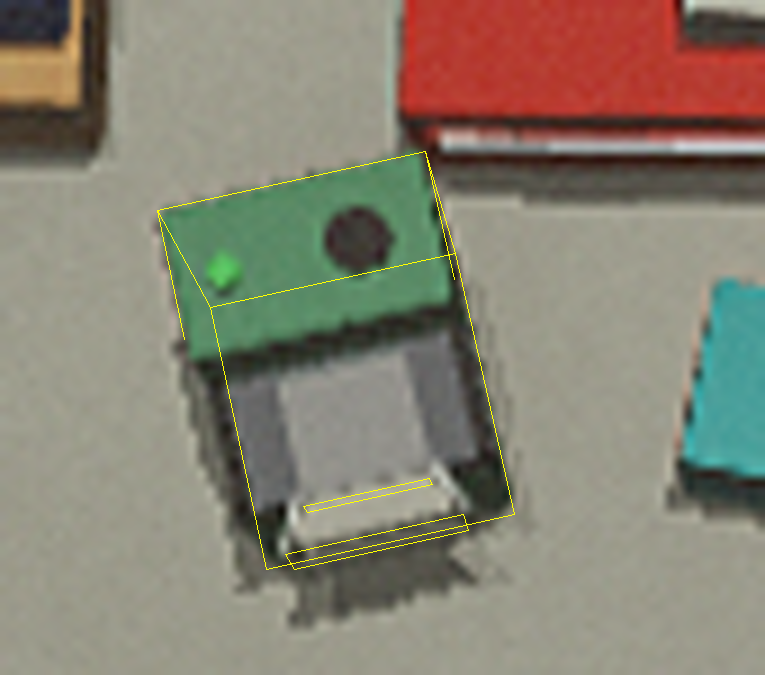

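carry_out([
  {"x": 0, "y": 0, "z": -15, "spin": 0, "claw": 30},
  {"x": 0, "y": 0, "z": -30, "spin": 0, "claw": 30},
  {"x": 0, "y": 0, "z": -45, "spin": 0, "claw": 30},
  {"x": 0, "y": 0, "z": -60, "spin": 0, "claw": 30},
  {"x": 0, "y": 0, "z": -72, "spin": 0, "claw": 30},
  {"x": 0, "y": 0, "z": -80, "spin": 0, "claw": 30},
  {"x": 0, "y": 0, "z": -86, "spin": 0, "claw": 30},
  {"x": 5, "y": 1, "z": -86, "spin": 0, "claw": 30},
  {"x": 13, "y": 3, "z": -86, "spin": 0, "claw": 30},
  {"x": 19, "y": 5, "z": -86, "spin": 0, "claw": 30},
])

```text
t: 10.4
ee_pos: [522.2, 125.5, 55.2]
orientation: [[0.002, -0.238, 0.971], [0.0, 0.971, 0.238], [-1.0, -0.0, 0.002]]
contact_force: [1.6, -0.1, -1.2]
opening: 43.5
```

Run:
```python
from ov import *
c=snap('scene','s5')
s=env.read_state();print(s['t'],s['ee_pos'],s['opening'],s['contact_force'],s['wrist_torque'])
draw('s5',(651,157),14,(310,150,440,235),6.1,'pics/s5c.png')
im=cv2.imread('pics/s5c.png')
# plate model from tcp
a=np.radians(13.8);u=np.array([np.cos(a),np.sin(a),0]);v=np.array([-u[1],u[0],0]);p=np.array(s['ee_pos'])
pts=[p+[0,0,21.5]+u*x+v*y for x,y in((92.6,22),(92.6,-22),(-27.4,-22),(-27.4,22))]
q=np.array([((proj(c,x)-(310,150)+.5)*6.1-.5) for x in pts]).astype(np.int32)
cv2.polylines(im,[q],True,(0,0,255),1);cv2.imwrite('pics/s5c.png',im)
cv2.imwrite('pics/s5d.png',cv2.resize(c['image'][150:235,310:440],None,fx=6.1,fy=6.1,interpolation=cv2.INTER_CUBIC))
```

```text
10.45 [523.4717603  125.80867204  55.25717465] 43.46735303009444 [ 1.39370372  0.70851941 -1.1725393 ] [ 0.08697834 -0.18833918  0.00173873]
```

View pics/s5c.png

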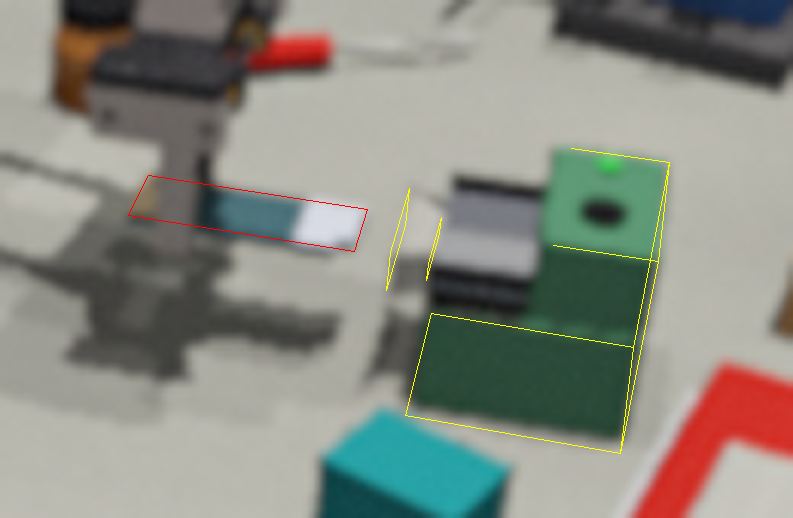

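View pics/s5d.png

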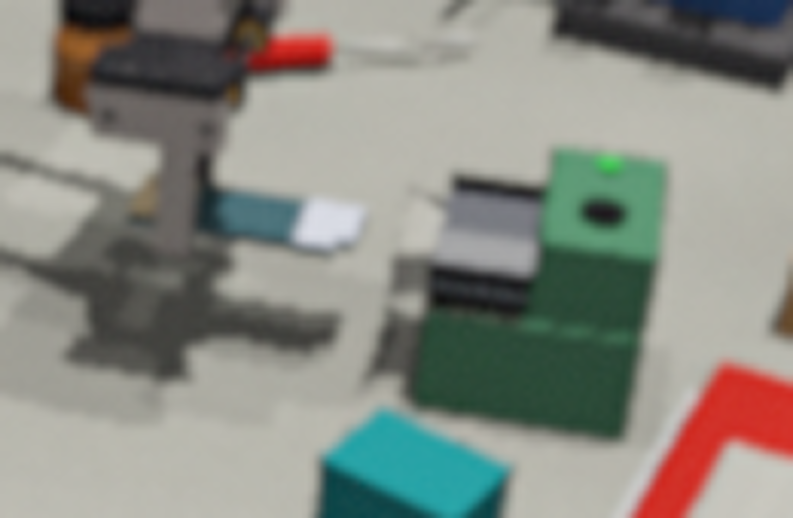

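The predicted outline matches the plate to within a pixel: label up, notch leading on the -y side, and the tip about 39 mm short of the mouth. I'll insert it part way first.

carry_out([
  {"x": 0, "y": 0, "z": 0, "spin": 0, "claw": 30},
  {"x": 5, "y": 1, "z": 0, "spin": 0, "claw": 30},
  {"x": 11, "y": 3, "z": 0, "spin": 0, "claw": 30},
  {"x": 17, "y": 4, "z": 0, "spin": 0, "claw": 30},
  {"x": 23, "y": 6, "z": 0, "spin": 0, "claw": 30},
  {"x": 29, "y": 7, "z": 0, "spin": 0, "claw": 30},
  {"x": 35, "y": 9, "z": 0, "spin": 0, "claw": 30},
  {"x": 41, "y": 10, "z": 0, "spin": 0, "claw": 30},
  {"x": 46, "y": 11, "z": 0, "spin": 0, "claw": 30},
  {"x": 46, "y": 11, "z": 0, "spin": 0, "claw": 30},
])

```text
t: 11.45
ee_pos: [567.3, 136.4, 54.4]
orientation: [[0.001, -0.238, 0.971], [0.0, 0.971, 0.238], [-1.0, 0.0, 0.001]]
contact_force: [0.1, 0.5, 0.1]
opening: 43.4
```

```bash
cat > chk.py <<'E'
from ov import *
import sys
n=sys.argv[1]
c=snap('scene',n)
s=env.read_state();print(s['t'],s['ee_pos'],s['opening'],s['contact_force'],s['wrist_torque'])
d=np.array(s['ee_pos'])[:2]-[651,157.2];u=np.array([.9703,.2419]);print('tip along',d@u+92.6,'lat',d@[-u[1],u[0]],'joints',np.round(s['joints'],2))
cv2.imwrite(f'pics/{n}d.png',cv2.resize(c['image'][150:235,310:440],None,fx=6.1,fy=6.1,interpolation=cv2.INTER_CUBIC))
E
python3 chk.py s6
```

```text
11.5 [566.60073325 136.25199019  54.39686277] 43.536196986932715 [ 0.15940814 -0.26814699 -0.47505439] [ 0.09535673 -0.06924381  0.03387148]
tip along 5.640067901072058 lat 0.09032870637916446 joints [ 0.12  0.41  1.71  0.    1.03 -1.69]
```

View pics/s6d.png

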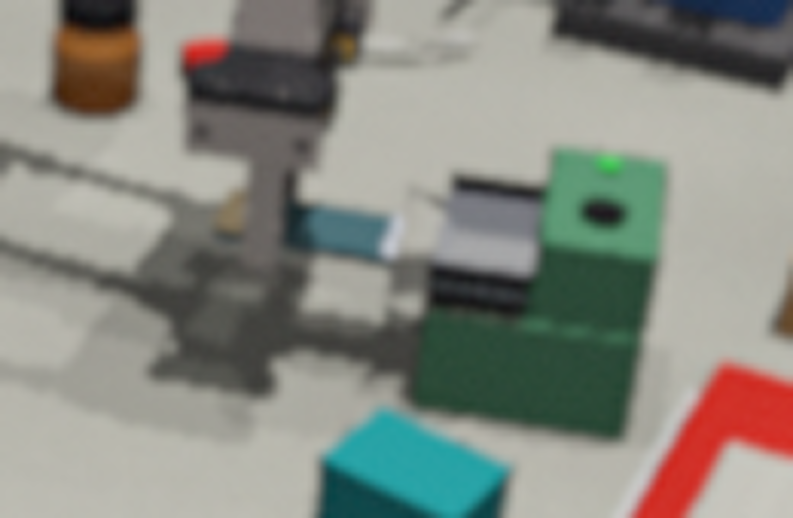

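The tip has passed under the lead-ins at about (400,235), and there is no contact force. I'll go further in.

carry_out([
  {"x": 3, "y": 1, "z": 0, "spin": 0, "claw": 30},
  {"x": 6, "y": 2, "z": 0, "spin": 0, "claw": 30},
  {"x": 9, "y": 2, "z": 0, "spin": 0, "claw": 30},
  {"x": 12, "y": 3, "z": 0, "spin": 0, "claw": 30},
  {"x": 15, "y": 4, "z": 0, "spin": 0, "claw": 30},
  {"x": 18, "y": 5, "z": 0, "spin": 0, "claw": 30},
  {"x": 21, "y": 5, "z": 0, "spin": 0, "claw": 30},
  {"x": 24, "y": 6, "z": 0, "spin": 0, "claw": 30},
  {"x": 27, "y": 7, "z": 0, "spin": 0, "claw": 30},
  {"x": 27, "y": 7, "z": 0, "spin": 0, "claw": 30},
])

```text
t: 12.5
ee_pos: [594.2, 143.3, 54.5]
orientation: [[0.001, -0.238, 0.971], [0.0, 0.971, 0.238], [-1.0, -0.0, 0.001]]
contact_force: [0.5, 0.7, -0.6]
opening: 43.7
```

```bash
python3 chk.py s7
```

```text
12.55 [594.00168929 143.31930213  54.5389893 ] 43.54831913397665 [-0.85062853  0.28713358 -0.24684891] [ 0.24666735 -0.17770528  0.07941551]
tip along 33.93679830112589 lat 0.319450217748642 joints [ 0.12  0.44  1.64  0.    1.05 -1.69]
```

View pics/s7d.png

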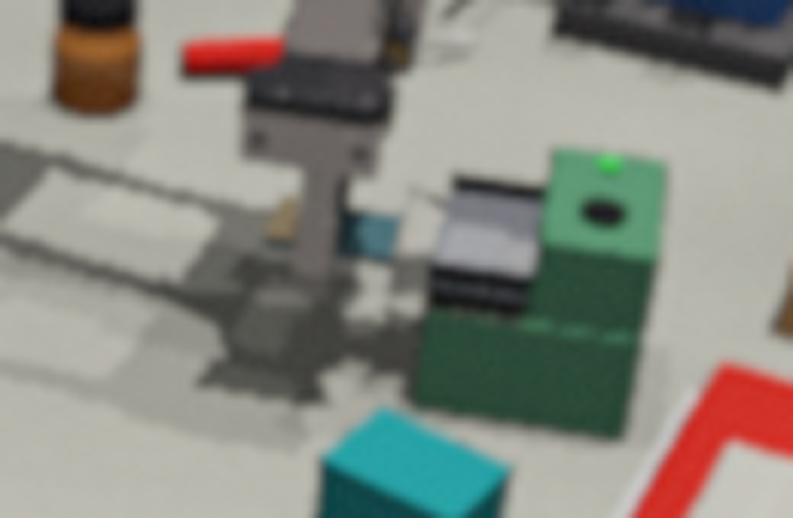

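The plate is in the slot with no resistance, and the frosted end shows under the window. I'll move slowly toward the stop.

carry_out([
  {"x": 2, "y": 0.5, "z": 0, "spin": 0, "claw": 30},
  {"x": 4, "y": 1, "z": 0, "spin": 0, "claw": 30},
  {"x": 6, "y": 1.5, "z": 0, "spin": 0, "claw": 30},
  {"x": 8, "y": 2, "z": 0, "spin": 0, "claw": 30},
  {"x": 9, "y": 2.2, "z": 0, "spin": 0, "claw": 30},
  {"x": 10, "y": 2.5, "z": 0, "spin": 0, "claw": 30},
  {"x": 11, "y": 2.7, "z": 0, "spin": 0, "claw": 30},
  {"x": 12, "y": 3, "z": 0, "spin": 0, "claw": 30},
  {"x": 12, "y": 3, "z": 0, "spin": 0, "claw": 30},
  {"x": 12, "y": 3, "z": 0, "spin": 0, "claw": 30},
])

```text
t: 13.55
ee_pos: [605.5, 146.3, 54.5]
orientation: [[0.0, -0.238, 0.971], [0.0, 0.971, 0.238], [-1.0, 0.0, 0.0]]
contact_force: [0.6, 0.9, -0.9]
opening: 43.4
```

```bash
python3 chk.py s8
```

```text
13.6 [605.53827299 146.27381842  54.547656  ] 43.23559914587773 [-0.64085626  1.41746425 -0.44801403] [0.30294934 0.00126248 0.11202894]
tip along 45.84544295954973 lat 0.39551777621991313 joints [ 0.13  0.46  1.62  0.    1.07 -1.69]
```

carry_out([
  {"x": 0.5, "y": 0.1, "z": 0, "spin": 0, "claw": 30},
  {"x": 1, "y": 0.2, "z": 0, "spin": 0, "claw": 30},
  {"x": 1.5, "y": 0.4, "z": 0, "spin": 0, "claw": 30},
  {"x": 2, "y": 0.5, "z": 0, "spin": 0, "claw": 30},
  {"x": 2.5, "y": 0.6, "z": 0, "spin": 0, "claw": 30},
  {"x": 3, "y": 0.7, "z": 0, "spin": 0, "claw": 30},
  {"x": 3.5, "y": 0.9, "z": 0, "spin": 0, "claw": 30},
  {"x": 4, "y": 1, "z": 0, "spin": 0, "claw": 30},
  {"x": 4, "y": 1, "z": 0, "spin": 0, "claw": 30},
  {"x": 4, "y": 1, "z": 0, "spin": 0, "claw": 30},
])

```text
t: 14.6
ee_pos: [609.4, 147.3, 54.5]
orientation: [[0.0, -0.238, 0.971], [0.0, 0.971, 0.238], [-1.0, 0.0, 0.0]]
contact_force: [-0.7, 2.2, -0.5]
opening: 43.0
```

```bash
python3 chk.py s9
```

```text
14.65 [609.42130514 147.28807632  54.49478654] 43.2960139317579 [-0.65814538  1.3639452  -0.45552799] [0.33436055 0.16019675 0.1438424 ]
tip along 49.858498036724384 lat 0.44034673948076986 joints [ 0.13  0.47  1.61  0.    1.07 -1.69]
```

carry_out([
  {"x": 0.5, "y": 0.1, "z": 0, "spin": 0, "claw": 30},
  {"x": 1, "y": 0.2, "z": 0, "spin": 0, "claw": 30},
  {"x": 1.5, "y": 0.4, "z": 0, "spin": 0, "claw": 30},
  {"x": 2, "y": 0.5, "z": 0, "spin": 0, "claw": 30},
  {"x": 2.5, "y": 0.6, "z": 0, "spin": 0, "claw": 30},
  {"x": 3, "y": 0.7, "z": 0, "spin": 0, "claw": 30},
  {"x": 3, "y": 0.7, "z": 0, "spin": 0, "claw": 30},
  {"x": 3, "y": 0.7, "z": 0, "spin": 0, "claw": 30},
  {"x": 3, "y": 0.7, "z": 0, "spin": 0, "claw": 30},
  {"x": 3, "y": 0.7, "z": 0, "spin": 0, "claw": 30},
])

```text
t: 15.65
ee_pos: [610.0, 147.4, 53.8]
orientation: [[-0.005, -0.238, 0.971], [-0.001, 0.971, 0.238], [-1.0, 0.0, -0.005]]
contact_force: [-6.5, 0.3, -0.2]
opening: 43.2
```

```bash
python3 chk.py s10; python3 -c "
from h import *
snap('wrist','w10')"
```

```text
15.7 [610.05920139 147.33294781  53.86676441] 43.43371206969425 [-5.16067154 -0.04136615  0.60354497] [0.01978762 0.87190798 0.1604802 ]
tip along 50.4883031892667 lat 0.3295784472855505 joints [ 0.13  0.47  1.6  -0.    1.08 -1.68]
```

View pics/s10d.png

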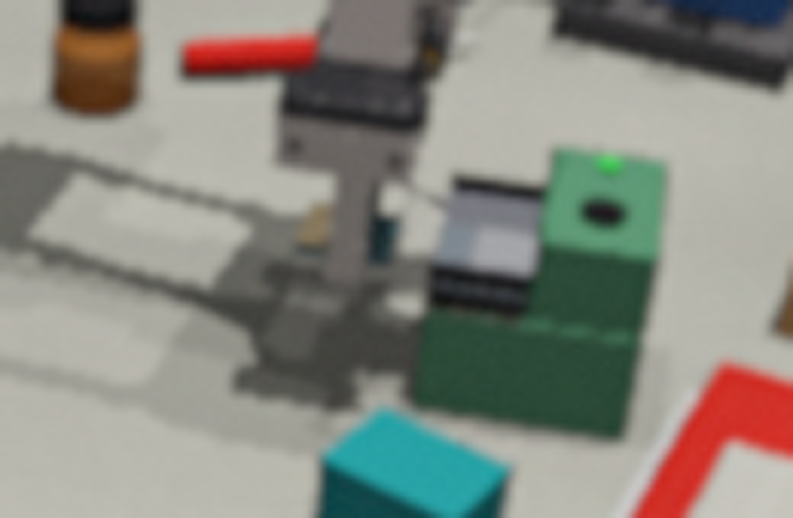

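View pics/w10.png

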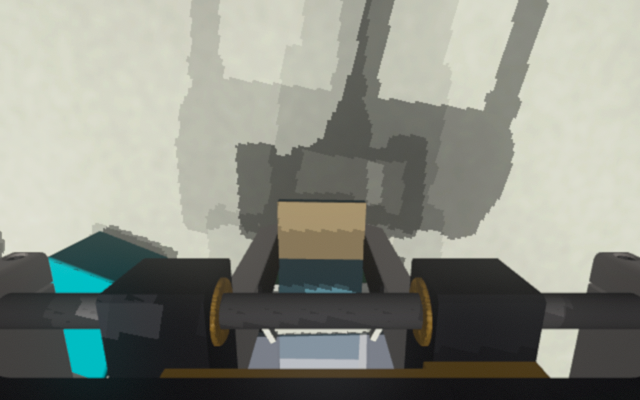

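The plate met the stop with 5–6 N at a computed depth of 50.5 mm. The cream edge is still at row 201 in the wrist view, so it has not slipped in the grip. I'll hand in.

Run:
```python
from h import *
s=env.read_state();print(s['t'],s['ee_pos'],s['opening'],s['contact_force'],np.abs(s['joint_vel']).max())
c=snap('scene','s11');c0=np.load('pics/scene0.npz')
for q in('spare','carton','bearing','jar','tin','driver','socket'):
    r=look_for(q,'scene'); print(q,[(round(x['score'],2),np.round(x['uv'])) for x in r[:2]])
print(env.close_job())
```

```text
15.75 [610.06005282 147.3523164   53.88246713] 43.4397520756405 [-6.07718655  0.14869501  0.82509948] 0.0023783410086934227
spare [(0.83, array([241., 264.]))]
carton [(0.66, array([377., 232.]))]
bearing [(0.63, array([355., 263.]))]
jar [(0.71, array([327., 160.]))]
tin [(0.75, array([339., 292.]))]
driver [(0.66, array([350., 160.]))]
socket [(0.67, array([155., 300.])), (0.6, array([352., 159.]))]
the job is handed in; nothing more can be done
None
```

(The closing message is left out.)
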